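# Hold the tall vial up to the code reader

### The job

First press the reader's start button all the way down, then draw the one tall vial out of the rack and hold it in the air with its base squarely facing the reader's tilted glass window: centred in front of the window, vial in line with the window's normal, base about 10 cm from the glass. Finish there, holding the vial still in the gripper; do not touch the reader's foot or head, and leave the short vials and everything else standing where they are.

Things in the scene. Friction and masses are not known exactly. Their poses are not given: they have to be found in the camera images.
- tall_vial: the tall vial: glass with a paper band, body 36 mm in diameter and straight for the lowest 66 mm, then a shoulder, a 17 mm neck and a 21 mm aluminium cap; 86 mm tall in all, 75 to 145 g. Stands upright in any one of the rack's four holes, with its lowest 16 mm in the hole and 50 mm of straight body above the rack. Origin: centre of its underside (its base); z runs from base to cap.
- rack: fixed white rack block 62 x 230 x 24 mm (x, y, z). Four blind holes of 39 mm diameter, 16 mm deep, in one row along its y axis at y = -82.5, -27.5, 27.5, 82.5 mm, on x = 0. Each holds one vial, so between vials there are 19 mm; across the row (its x axis) both sides of each vial are free. Origin: centre of its underside, z up.
- window (a point): centre of the reader's flat glass window. Its z axis is the outward normal of the window (the reading axis), its y axis is the axis of the head's hinge. The window is the 50 x 66 mm pane in the black surround on top of the white tilting head (80 x 96 x 36 mm), which stands between two grey cheeks on a grey foot of 120 x 130 mm; the window's centre is 70 to 73 mm above the table, and no part of the reader is higher than 95 mm.
- reader_head (a joint): tilt of the reader's head: 0 with the window facing straight up, growing as the window leans towards the foot's -x side (roughly towards the robot); somewhere from 0.25 to 0.5 rad at the start. A stiff hinge that stays where it is.
- reader: the reader's fixed foot, 120 x 130 x 12 mm with two cheeks 66 mm tall; the head pivots 55 mm above the table. Origin: centre of its underside, z up.
- start (a joint): travel of the reader's start button: 0 when up, 6 mm when fully down; it springs back, and takes about 5 N to push home.
- start_top (a point): centre of the top of the start button, a grey round button 32 mm across that faces up out of a low white housing, standing on the table by itself on the robot's side of the reader; z up.
- short_vial1: 36 mm diameter, 56 mm tall glass vial standing in the rack, shaped like the tall one but 30 mm shorter; 60 to 80 g; bystander. Origin: centre of its underside, z up.
- short_vial2: 36 mm diameter, 56 mm tall glass vial standing in the rack, shaped like the tall one but 30 mm shorter; 60 to 80 g; bystander. Origin: centre of its underside, z up.
- short_vial3: 36 mm diameter, 56 mm tall glass vial standing in the rack, shaped like the tall one but 30 mm shorter; 60 to 80 g; bystander. Origin: centre of its underside, z up.
- amber_bottle: amber bottle, 48 mm diameter, 105 mm tall, loose, bystander; origin: centre of its underside.
- carton: paper carton, 50 x 85 x 35 mm, loose, bystander; origin: centre of its underside.
- tape: roll of tape lying flat, 70 mm diameter, 25 mm tall, loose, bystander; origin: centre of its underside.
- cup: small clear medicine cup, 52 mm across the rim, 40 mm tall, loose, bystander; origin: centre of its underside.
- syringe: syringe lying on the table, about 160 mm long, 30 mm wide, loose, bystander; origin: on the table under its finger flange.

How it is judged:
By the outcome, as a careful person would: the job done as asked, in the order asked, and still so for the second after the job is handed in, while the arm keeps its last pose, push and grip.
It also fails if it takes over 51 s, if anything falls off the work surface, if the arm or the gripper's body presses on something with over 40 N, if the wrist force passes 120 N, or if a joint passes its speed limit or range.

### The arm

A 6-joint arm with a two-finger parallel gripper is mounted at the origin on the work surface. World frame = base frame: x ahead of the robot, y to its left, z up, the work surface at z = 0. Lengths are in mm, angles in rad, forces in N, time in s.
With the tool pointing down it reaches from about 275 to 1000 mm from the base axis. Payload 8.4 kg.
Tool frame: the origin (TCP) lies between the finger pads; the fingertips stand 8 mm ahead of it and the grasp point (between the pads) lies 11 mm behind it; y points along the fingers, z is the direction in which the jaws open and shut, and the axes are right-handed (so a half turn about y gives the same grasp; the last joint's range is limited). The gripper opens to 85 mm and grips with 20 to 120 N. Pads are 22 mm wide; open, the fingers measure 114 mm over their backs; the gripper's body (76 mm by 85 mm) begins 54 mm behind the grasp point. The pads swing forward as they close: fully open they stand 13 mm farther back than shut.
Start: joints at [1.307, 0.353, 1.633, -0, 1.155, -0.002], TCP at [161.761, 603.706, 239.281] pointing down, gripper open.
Joint ranges: [-2.63, 2.63], [-0.92, 2.1], [0.06, 2.66], [-1.3, 4.44], [0, 2.69], [-3.02, 3.02]. Speed limits (rad/s): [2.22, 2.22, 2.79, 3.14, 3.14, 3.14].

### API

Orientations are given as [roll, pitch, yaw] about the fixed x, y, z axes, in that order (R = Rz(yaw) Ry(pitch) Rx(roll)).
In Python, from workcell import env gives the robot as it stands. The module is installed in compiled form; this text tells all that it offers.
- The arm moves only by the tool drive_tool, never from a script. Its arguments are lists of equal length, an entry for each row: "offset": the shift along the tool's x, y, z in m, a list of three; "twist": the turn, a rotation vector about the tool's x, y, z in degrees, a list of three; "hand": the opening, from -1 (shut) to 1 (fully open), so that 0 is half open. A call has 1 to 8 rows; each row is the pose to reach, as a shift and turn from the pose commanded when the call began, along the tool's axes at that moment; what a row does not reach only later rows make up. A row lasts 1/12 s, in which the tool goes at most 41.7 mm and 7.16 degrees, less where a joint would pass 70% of its speed; a pose out of reach is approached as far as the arm can. A call with a gripper value outside its range is refused whole. The fingers move at their own pace and stop on an object; "grip_force" is the grip in N (left out, the last holds). Time passes only in rows, so rows that repeat a pose let the fingers close. It gives the time, the measured TCP pose, the force and the opening at its end, in the units of the state.
- env.get_obs(): the state, without advancing time (a new reading comes with each control period).
- env.capture(name): name is "side" or "top" or "wrist"; returns a dict with "image" (420x560x3 uint8, red, green, blue), "z_map" (420x560 float32, mm along the optical axis (not along the pixel's ray), 0 where there is no reading), "intrinsics" (3x3 intrinsics, pixels), "origin" and "attitude" of the camera in the world. Camera axes: x right, y up, looking along -z (the intrinsics and any distortion apply to the point x, -y, -z); pixel columns grow to the right and rows downward; lengths in mm; the calibration is good to about 2 mm. The wrist camera is an equidistant fisheye: a pixel r from the principal point sees the ray r / f radians off the axis. A picture is of the moment at which its call begins.
- env.close_job(): hands the job in, once; it reports no verdict.
Trained networks look in a picture, given as the dict that the camera call returned (one of the last four; its "shot" number tells which), for a name from the list of things; names that differ only in an ending like _2 or _b are one class to them, and where a whole thing is asked for, a point or a joint stands for the part that bears it (a point fixed in the world has none). Each returns a list of dicts, best first, with "conf" (0 to 1); they miss things now and then, are a little off and sometimes report something else, mostly with a low value. They report only what shows in the picture. A call takes as long as a camera call.
- env.trace(picture, label): "pixels" (420x560 bool, what is visible of it) and "extent" ([left, top, width, height] in pixels, round what is visible of it).
The state is a dict: "time": time; "q": joint angles; "qd": joint speeds; "joint_efforts": joint torques, N m; "position": TCP position; "tool_rot": TCP orientation; "force": force on the tool from outside, world axes, zero at the start; "wrist_torque": the same for the moment, N m; "width": finger opening in mm.
Only numpy, scipy, OpenCV 4.12 (cv2) and the standard library are available. Lean on these libraries where they do the work, as an engineer would, in place of code of your own. Each camera call takes 0.05 s, during which the arm holds its last target. There are 200 camera calls.

## Working session

There is one attempt and no reset: what is moved stays moved. The work goes in short steps, Python scripts to look and compute and a tool call to move; the robot and the scene stay as the last step left them, time stands still between calls to the robot, and variables do not carry over. Pictures are saved under pics/ and viewed, about 8 in all and at most 12, crops included, and the job is handed in when it is done.

Besides the shell and the picture viewer there is one more tool, called as name(argument=value, ...) on one line, values as JSON. drive_tool: Moves the arm, as the interface text tells. Its arguments: {"type":"object","properties":{"offset":{"type":"array"},"twist":{"type":"array"},"hand":{"type":"array"},"grip_force":{"type":"number"}},"required":["offset","twist","hand"]}

```bash
mkdir -p pics; cat > h.py <<'E'
import numpy as np, cv2
from workcell import env
from scipy.spatial.transform import Rotation as R
def cloud(c):
    K=np.array(c["intrinsics"]);z=c["z_map"];v,u=np.mgrid[:z.shape[0],:z.shape[1]]
    x=(u-K[0,2])/K[0,0]*z;y=(v-K[1,2])/K[1,1]*z
    P=np.stack([x,-y,-z],-1)
    return P@att(c).T+np.array(c["origin"])
def att(c):
    a=np.array(c["attitude"])
    return a if a.shape==(3,3) else R.from_euler("xyz",a).as_matrix()
def save(c,n): cv2.imwrite("pics/"+n+".png",cv2.cvtColor(c["image"],cv2.COLOR_RGB2BGR))
E
python3 - <<'E'
from h import *
o=env.get_obs(); print({k:np.round(v,3).tolist() for k,v in o.items()})
for n in ("side","top"):
    c=env.capture(n); save(c,n+"1"); P=cloud(c); print(n,c.keys(),np.round(c["origin"]),np.round(c["attitude"],3).tolist(),np.round(c["intrinsics"],1).tolist())
    for l in ["tall_vial","short_vial1","rack","window","reader","reader_head","start_top","start","amber_bottle","carton","tape","cup","syringe"]:
        for t in env.trace(c,l)[:3]:
            m=t["pixels"]&(c["z_map"]>0)
            if m.sum(): p=P[m]; print(l,round(t["conf"],2),t["extent"],m.sum(),np.round(np.median(p,0)),"min",np.round(np.percentile(p,3,axis=0)),"max",np.round(np.percentile(p,97,axis=0)))
E
```

```text
{'time': 0.0, 'q': [1.307, 0.354, 1.634, -0.0, 1.155, -0.002], 'qd': [0.0, -0.001, -0.002, -0.002, -0.0, -0.0], 'joint_efforts': [0.0, -60.527, -34.206, 0.0, 0.01, 0.0], 'position': [161.631, 603.278, 238.566], 'tool_rot': [-1.572, -0.0, -0.262], 'force': [-0.315, -0.293, 0.048], 'wrist_torque': [-0.003, -0.02, -0.025], 'width': 85.427}
side dict_keys(['image', 'z_map', 'intrinsics', 'origin', 'attitude', 'shot']) [534. 635. 811.] [0.705, 0.008, -3.05] [[416.8, 0.0, 281.9], [0.0, 416.8, 207.2], [0.0, 0.0, 1.0]]
tall_vial 0.69 [300.4, 248.5, 18.7, 25.4] 379 [528. 146.  67.] min [513. 131.  23.] max [544. 152.  94.]
tall_vial 0.57 [335.0, 167.3, 12.7, 10.1] 102 [ 460. -166.   20.] min [ 444. -183.   11.] max [ 473. -155.   23.]
tall_vial 0.32 [299.5, 275.9, 21.0, 21.7] 304 [524. 197.  46.] min [508. 181.  22.] max [540. 207.  65.]
short_vial1 0.93 [305.5, 330.6, 15.5, 17.5] 314 [513. 306.  47.] min [498. 291.  26.] max [528. 316.  65.]
short_vial1 0.87 [304.2, 296.7, 15.2, 24.7] 333 [518. 251.  46.] min [502. 234.  22.] max [534. 261.  64.]
short_vial1 0.74 [300.7, 274.3, 17.3, 21.7] 2
[... 2988 characters left out ...]
196 [519. 182.  47.] min [505. 168.  26.] max [536. 199.  64.]
start 0.33 [420.9, 260.0, 25.7, 23.1] 437 [ 441. -377.   22.] min [ 412. -411.    5.] max [ 472. -349.   26.]
amber_bottle 0.87 [247.5, 140.7, 18.5, 26.6] 411 [703.  52.  70.] min [690.  32.  10.] max [724.  74. 105.]
carton 0.93 [156.0, 140.1, 39.9, 28.4] 835 [712. 257.  33.] min [690. 217.   3.] max [740. 299.  36.]
tape 0.6 [421.4, 260.1, 29.0, 23.8] 454 [ 439. -391.   22.] min [ 412. -414.   -1.] max [ 469. -349.   26.]
cup 0.64 [437.2, 186.2, 23.6, 28.2] 401 [ 618. -430.   19.] min [ 594. -444.   -0.] max [ 637. -398.   39.]
syringe 0.93 [88.5, 199.3, 28.1, 58.9] 394 [535. 424.  17.] min [456. 407.   9.] max [585. 449.  23.]
```

```bash
cat >> h.py <<'E'
def move(p,Rt,pos=None,rot=None):
    "offset (m) and twist (deg) in the tool frame to reach TCP p, rotation Rt"
    o=env.get_obs(); R0=R.from_euler("xyz",o["tool_rot"]) if rot is None else rot
    p0=np.array(o["position"]) if pos is None else pos
    return np.round(R0.inv().apply(np.array(p)-p0)/1000,4), np.round((R0.inv()*Rt).as_rotvec(degrees=True),2)
E
python3 - <<'E'
from h import *
for n in ("side","top"):
    c=env.capture(n); P=cloud(c); print(n)
    im=c["image"]; 
    if n=="top": cv2.imwrite("pics/top_r.png",cv2.cvtColor(np.hstack([cv2.resize(im[110:230,310:430],(400,400)),cv2.resize(im[180,130:250][None].repeat(1,0) if 0 else im[180:300,130:250],(400,400))]),cv2.COLOR_RGB2BGR))
    t=env.trace(c,"window")[0]; m=t["pixels"]&(c["z_map"]>0); m=cv2.erode(m.astype(np.uint8),np.ones((5,5)))>0
    p=P[m]; 
    for _ in range(4):
        ce=p.mean(0); N=np.linalg.svd(p-ce,full_matrices=False)[2][2]; N*=np.sign(N[2]); p=p[abs((p-ce)@N)<3]
    print("plane",len(p),ce,N,"tilt",np.arccos(N[2]),"az",np.degrees(np.arctan2(N[1],N[0])))
    # pane: dark pixels near plane
    d=abs((P-ce)@N)<5; box=np.linalg.norm(P-ce,axis=-1)<75; g=im.mean(-1)
    print("gray pct",np.percentile(g[d&box],[5,25,50,75,95]))
    mm=(d&box&(g<120)).astype(np.uint8); q=P[mm>0]; print("dark",len(q),q.mean(0))
    h=np.cross([0,0,1],N);h/=np.linalg.norm(h);w=np.cross(h,N)
    uv=np.c_[(q-ce)@h,(q-ce)@w].astype(np.float32);print("rect",cv2.minAreaRect(uv))
    t=env.trace(c,"rack")[0]["pixels"]; q=P[t&(abs(P[...,2]-24)<4)][:,:2].astype(np.float32); print("rack",cv2.minAreaRect(q))
    # vial tops
    for zl,zh in((55,68),(84,98)):
        z=(P[...,2]>zl)&(P[...,2]<zh)&(abs(P[...,0]-518)<40)&(abs(P[...,1]-215)<120)
        k,_,s,_=cv2.connectedComponentsWithStats(z.astype(np.uint8)); _,lab=cv2.connectedComponents(z.astype(np.uint8))
        for i in range(1,k):
            a=P[lab==i]
            if len(a)>8: print("top",zl,len(a),np.round((a.min(0)+a.max(0))/2,1),np.round(np.ptp(a,0),1))
    b=(abs(P[...,2]-20)<6)&(np.hypot(P[...,0]-457,P[...,1]+172)<40); print("button pts",np.round((P[b].min(0)+P[b].max(0))/2,1),np.round(np.ptp(P[b],0)), "gray cen",)
    b2=b&(P[...,2]>P[b][:,2].max()-4);print(np.round(P[b2].mean(0),1),b2.sum(),P[b][:,2].max())
E
```

```text
side
plane 413 [ 717.69024419 -187.38712244   70.46862221] [-0.36060492 -0.00678869  0.93269395] tilt 0.3689848694726069 az -178.92148671196188
gray pct [ 61.33333333  99.66666667 121.66666667 145.16666667 191.        ]
dark 273 [ 712.64177368 -189.50741807   68.25015311]
rect ((5.019996643066406, 2.2057762145996094), (63.3618049621582, 123.0526351928711), 85.89970397949219)
rack ((520.22607421875, 217.55426025390625), (61.947330474853516, 228.76925659179688), 5.894585132598877)
top 55 55 [529.4 143.7  61.4] [34.5 16.9 12.3]
top 55 83 [523.6 190.2  61.1] [18.9 20.   9.9]
top 55 89 [517.9 243.9  62.1] [19.8 19.5  9.2]
top 55 104 [511.9 298.7  61.3] [19.1 19.3 10.8]
top 84 79 [529.5 135.5  91.4] [19.1 18.8  9.4]
button pts [ 457.4 -168.9   19. ] [33. 33. 10.] gray cen
[ 457.8 -169.4   21.4] 48 23.96154888896922
top
plane 813 [ 716.99648585 -196.41469207   70.14824916] [-0.3711849  -0.03892751  0.92774265] tilt 0.38247799626055684 az -174.01306761315976
gray pct [ 60.         106.66666667 120.66666667 137.66666667 173.3       ]
dark 537 [ 712.20829461 -198.65102377   67.91094895]
rect ((1.8431892395019531, 5.540657043457031), (71.5280532836914, 122.79191589355469), 87.59203338623047)
rack ((518.2062377929688, 213.3355712890625), (62.31520462036133, 230.23338317871094), 5.872109889984131)
top 55 65 [521.4 185.4  61.2] [19.2 20.4 11. ]
top 55 67 [515.6 239.7  61.2] [18.6 19.1  8.4]
top 55 68 [509.9 294.9  61.1] [19.1 19.7  9. ]
top 84 68 [525.8 131.   91.4] [18.2 20.2 10.4]
button pts [ 457.7 -173.2   19.2] [36. 30. 10.] gray cen
[ 456.6 -173.5   21.9] 59 24.41099623493608
```

View pics/top1.png

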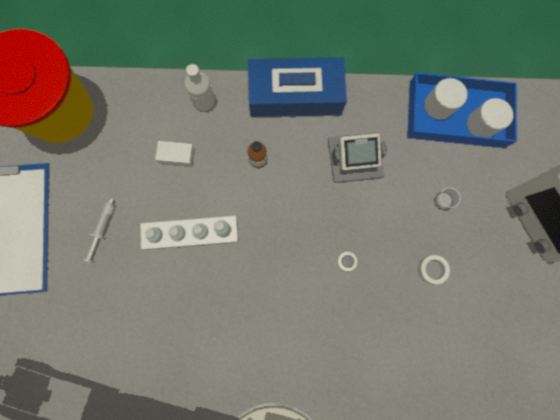

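View pics/top_r.png

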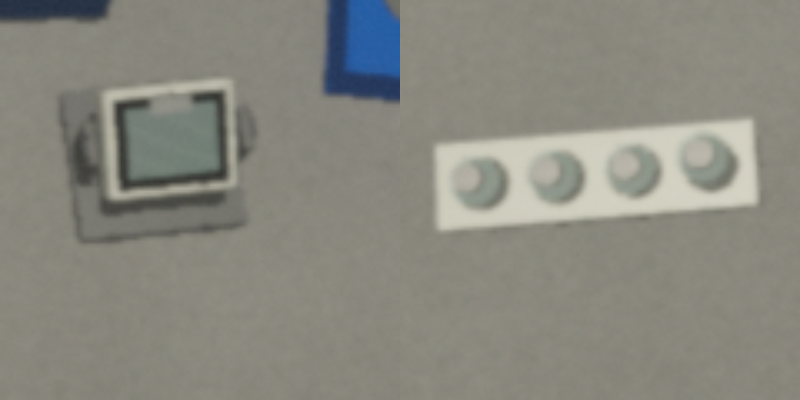

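```bash
python3 - <<'E'
from h import *
D=R.from_euler("xyz",[-90,0,-84.1],degrees=True)
print(*move([470,200,220],D))
p0=np.array([470,200,220.])
print(*move([570,-185,220],D,p0,D))
E
```

```text
[ 0.4022  0.0193 -0.3101] [ 0.  69.1 -0. ]
[0.3932 0.     0.0599] [0. 0. 0.]
```

drive_tool(offset=[[0.4022,0.0193,-0.3101],[0.4022,0.0193,-0.3101],[0.4022,0.0193,-0.3101],[0.4022,0.0193,-0.3101],[0.4022,0.0193,-0.3101],[0.4022,0.0193,-0.3101],[0.4022,0.0193,-0.3101],[0.4022,0.0193,-0.3101]], twist=[[0,69.1,0],[0,69.1,0],[0,69.1,0],[0,69.1,0],[0,69.1,0],[0,69.1,0],[0,69.1,0],[0,69.1,0]], hand=[1,1,1,1,1,1,1,1])

```text
time: 2.37
position: [364.8, 337.3, 226.9]
tool_rot: [-1.57, 0.0, -1.268]
force: [0.9, 0.8, -0.2]
width: 85.6
```

```bash
python3 - <<'E'
from h import *
D=R.from_euler("xyz",[-90,0,-84.1],degrees=True)
print(env.get_obs()["q"]); print(*move([560,-180,230],D))
E
```

```text
[ 7.43314798e-01  1.66260189e-01  1.91541410e+00 -1.14509090e-05
  1.05917950e+00  4.40170127e-01]
[ 0.552  -0.0033  0.0319] [-0.04 11.47 -0.02]
```

drive_tool(offset=[[0.552,-0.003,0.032],[0.552,-0.003,0.032],[0.552,-0.003,0.032],[0.552,-0.003,0.032],[0.552,-0.003,0.032],[0.552,-0.003,0.032],[0.552,-0.003,0.032],[0.552,-0.003,0.032]], twist=[[0,11.47,0],[0,11.47,0],[0,11.47,0],[0,11.47,0],[0,11.47,0],[0,11.47,0],[0,11.47,0],[0,11.47,0]], hand=[0,-1,-1,-1,-1,-1,-1,-1])

```text
time: 3.03
position: [483.9, 25.7, 228.8]
tool_rot: [-1.57, -0.0, -1.462]
force: [0.3, 0.5, -0.0]
width: 0.0
```

```bash
python3 - <<'E'
from h import *
D=R.from_euler("xyz",[-90,0,-84.1],degrees=True)
print(*move([560,-180,230],D))
E
```

```text
[ 0.2128 -0.0011  0.0533] [-0.05  0.33 -0.  ]
```

drive_tool(offset=[[0.213,-0.001,0.053],[0.213,-0.001,0.053],[0.213,-0.001,0.053],[0.213,-0.001,0.053],[0.213,-0.001,0.053],[0.213,-0.001,0.053],[0.213,-0.001,0.053],[0.213,-0.001,0.053]], twist=[[0,0.3,0],[0,0.3,0],[0,0.3,0],[0,0.3,0],[0,0.3,0],[0,0.3,0],[0,0.3,0],[0,0.3,0]], hand=[-1,-1,-1,-1,-1,-1,-1,-1])

```text
time: 3.7
position: [558.9, -178.2, 229.0]
tool_rot: [-1.572, 0.001, -1.469]
force: [0.2, 0.7, 0.9]
width: -0.2
```

```bash
python3 - <<'E'
from h import *
c=env.capture("wrist"); save(c,"wrist1"); np.savez("w1.npz",**{k:np.array(v) for k,v in c.items()})
print(np.round(c["origin"],1),np.round(c["attitude"],4),np.round(c["intrinsics"],2).tolist())
for l in("window","start_top"):
    for t in env.trace(c,l)[:2]: print(l,t["conf"],t["extent"])
print(env.get_obs()["position"])
E
```

```text
[ 552.6 -113.6  364.5] [-0.2616  0.0009  0.1026] [[325.19, 0.0, 277.06], [0.0, 325.19, 210.04], [0.0, 0.0, 1.0]]
window 0.57 [388.6, 180.8, 83.1, 93.3]
start_top 0.65 [172.2, 155.5, 28.5, 32.8]
start_top 0.19 [388.4, 180.6, 83.3, 92.9]
[ 558.830885   -176.66200875  229.44132753]
```

View pics/wrist1.png

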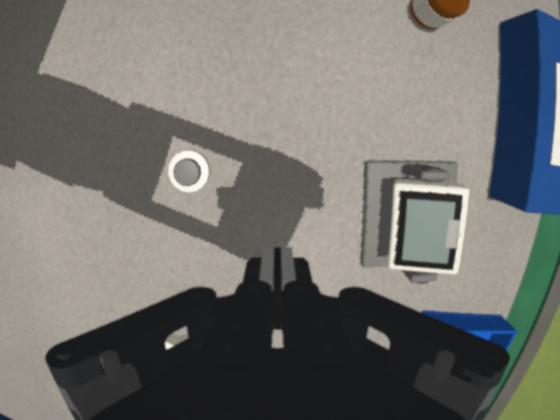

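```bash
cat >> h.py <<'E'
def fcloud(c):
    K=np.array(c["intrinsics"]);z=c["z_map"];v,u=np.mgrid[:z.shape[0],:z.shape[1]]
    a=(u-K[0,2])/K[0,0];b=(v-K[1,2])/K[1,1];r=np.hypot(a,b)+1e-9;s=np.tan(r)/r*z
    return np.stack([a*s,-b*s,-z],-1)@att(c).T+np.array(c["origin"])
def plane(p,tol=3):
    for _ in range(6):
        ce=p.mean(0);N=np.linalg.svd(p-ce,full_matrices=False)[2][2];N*=np.sign(N[2]);p=p[abs((p-ce)@N)<tol]
    return ce,N,len(p)
E
python3 - <<'E'
from h import *
c=dict(np.load("w1.npz")); P=fcloud(c); g=c["image"].astype(float).mean(-1)
sl=np.zeros(g.shape,bool); sl[200:262,405:445]=1
ce,N,n=plane(P[sl&(c["z_map"]>0)]); print(ce,N,n,"tilt",np.arccos(N[2]),np.degrees(np.arctan2(-N[1],-N[0])))
w=np.zeros(g.shape,bool); w[170:290,380:480]=1
near=w&(abs((P-ce)@N)<6)&(np.hypot(*(P-ce)[...,:2].transpose(2,0,1))<65)
def rect(m,name):
    q=P[m]; h=np.array([-N[1],N[0],0]);h=np.cross(N,[-N[0],0,0]) if 0 else np.cross([0,0,1],-N)*-1
    h/=np.linalg.norm(h); x=np.cross(h,N)
    r=cv2.minAreaRect(np.c_[(q-ce)@x,(q-ce)@h].astype(np.float32)); print(name,m.sum(),r,"centre",np.round(ce+r[0][0]*x+r[0][1]*h,1),"h",h)
print("g",np.percentile(g[near],[5,20,40,60,80,95]))
def big(m):
    k,l,s,_=cv2.connectedComponentsWithStats(m.astype(np.uint8)); return l==1+np.argmax(s[1:,4])
rect(big(near&(g>170)),"white")
b=big(near&(g<70)); rect(b,"black")
gl=np.zeros(g.shape,bool); gl=big(near&(g>80)&(g<165)&(c["image"][...,1].astype(int)-c["image"][...,0]>5)); rect(gl,"glass")
# button
s=np.zeros(g.shape,bool); s[150:196,165:212]=1
for nm,m in(("ring",big(s&(g>170))),("cap",big(s&(g<130)&(np.hypot(P[...,0]-457,P[...,1]+171)<14)))): 
    q=P[m]; r=cv2.minAreaRect(q[:,:2].astype(np.float32)); print(nm,m.sum(),np.round(r[0],1),np.round(r[1],1),np.percentile(q[:,2],[10,50,90]))
E
```

```text
[ 712.87469776 -198.08367825   71.32437231] [-0.37272556 -0.05016515  0.92658465] 2468 tilt 0.3855688352460945 7.665377939611339
g [ 37.66666667  89.46666667 145.         147.66666667 197.33333333
 235.33333333]
white 1785 ((-4.028415679931641, 0.18585968017578125), (94.84516906738281, 78.81903839111328), 89.96121215820312) centre [ 716.6 -197.8   72.8] h [ 0.13338734 -0.99106398 -0.        ]
black 1081 ((-3.4413394927978516, 0.37079620361328125), (79.66641235351562, 63.3632698059082), 89.67729187011719) centre [ 716.1 -198.    72.6] h [ 0.13338734 -0.99106398 -0.        ]
glass 2832 ((-3.692272186279297, 1.0560798645019531), (68.07152557373047, 51.57550048828125), 89.97463989257812) centre [ 716.4 -198.7   72.7] h [ 0.13338734 -0.99106398 -0.        ]
ring 858 [ 495.2 -160.7] [139.3  51.3] [ 1.26916888 12.57816284 13.95924432]
cap 14 [ 463.3 -159.6] [ 1.8 11.6] [20.46227044 21.94485279 22.94534781]
```

```bash
python3 - <<'E'
from h import *
c=dict(np.load("w1.npz")); P=fcloud(c)
s=P[164:180,180:196].reshape(-1,3); print(np.round(s.mean(0),1),np.median(s[:,2]),np.round(P[171,188],1))
D=R.from_euler("xyz",[-90,0,-84.1],degrees=True)
b=np.r_[s.mean(0)[:2]*.5+np.array([457.5,-171])*.5]; print(b)
print(*move([*b,38],D)); print(env.get_obs()["position"])
E
```

```text
[ 460.8 -171.3   24.2] 22.769329018988145 [ 461.1 -170.9   23.2]
[ 459.14600872 -171.13945415]
[-0.0158  0.1915 -0.0985] [ 0.02  0.1  -0.03]
[ 558.830885   -176.66200875  229.44132753]
```

drive_tool(offset=[[-0.008,0.04,-0.06],[-0.016,0.09,-0.0985],[-0.0158,0.13,-0.0985],[-0.0158,0.16,-0.0985],[-0.0158,0.185,-0.0985],[-0.0158,0.19,-0.0985],[-0.0158,0.19,-0.0985],[-0.0158,0.19,-0.0985]], twist=[[0,0,0],[0,0,0],[0,0,0],[0,0,0],[0,0,0],[0,0,0],[0,0,0],[0,0,0]], hand=[-1,-1,-1,-1,-1,-1,-1,-1])

```text
time: 4.52
position: [459.3, -171.6, 39.4]
tool_rot: [-1.572, 0.001, -1.466]
force: [0.7, 0.1, 0.6]
width: 0.3
```

drive_tool(offset=[[0,0.004,0],[0,0.007,0],[0,0.009,0],[0,0.01,0],[0,0.011,0],[0,0.012,0],[0,0.012,0],[0,0.012,0]], twist=[[0,0,0],[0,0,0],[0,0,0],[0,0,0],[0,0,0],[0,0,0],[0,0,0],[0,0,0]], hand=[-1,-1,-1,-1,-1,-1,-1,-1])

```text
time: 5.18
position: [460.4, -172.8, 27.7]
tool_rot: [-1.57, -0.0, -1.467]
force: [1.7, 0.1, 2.4]
width: 0.2
```

drive_tool(offset=[[0,0.001,0],[0,0.002,0],[0,0.003,0],[0,0.004,0],[0,0.004,0],[0,0.004,0]], twist=[[0,0,0],[0,0,0],[0,0,0],[0,0,0],[0,0,0],[0,0,0]], hand=[-1,-1,-1,-1,-1,-1])

```text
time: 5.68
position: [460.3, -172.8, 24.0]
tool_rot: [-1.57, -0.001, -1.467]
force: [2.0, 1.7, 11.6]
width: 0.3
```

drive_tool(offset=[[0,0.0005,0],[0,0.001,0],[0,0.001,0],[0,0.001,0]], twist=[[0,0,0],[0,0,0],[0,0,0],[0,0,0]], hand=[-1,-1,-1,-1])

```text
time: 6.02
position: [460.4, -172.9, 23.7]
tool_rot: [-1.57, -0.001, -1.467]
force: [-1.3, 2.6, 24.3]
width: 0.5
```

```bash
python3 - <<'E'
from h import *
D=R.from_euler("xyz",[-90,0,-84.1],degrees=True)
print(*move([527.6,70,200],D))
E
```

```text
[-0.2345 -0.1763  0.0921] [-0.07  0.03  0.03]
```

drive_tool(offset=[[0,-0.03,0],[-0.02,-0.065,0.01],[-0.055,-0.1,0.025],[-0.09,-0.13,0.04],[-0.13,-0.15,0.055],[-0.17,-0.17,0.07],[-0.21,-0.176,0.085],[-0.2345,-0.176,0.092]], twist=[[0,0,0],[0,0,0],[0,0,0],[0,0,0],[0,0,0],[0,0,0],[0,0,0],[0,0,0]], hand=[-1,-1,1,1,1,1,1,1])

```text
time: 6.68
position: [524.7, 60.6, 198.2]
tool_rot: [-1.57, -0.0, -1.468]
force: [1.7, 0.4, 0.3]
width: 72.3
```

drive_tool(offset=[[0,0,0],[0,0,0],[0,0,0]], twist=[[0,0,0],[0,0,0],[0,0,0]], hand=[1,1,1])

```text
time: 6.93
position: [523.4, 59.0, 196.0]
tool_rot: [-1.573, -0.001, -1.466]
force: [0.9, 0.1, -0.1]
width: 85.3
```

```bash
python3 - <<'E'
from h import *
c=env.capture("wrist"); save(c,"wrist2"); np.savez("w2.npz",**{k:np.array(v) for k,v in c.items()})
P=fcloud(c); print(env.get_obs()["position"],env.get_obs()["width"])
for l in("tall_vial","short_vial1","rack"):
    for t in env.trace(c,l)[:2]:
        print(l,round(t["conf"],2),t["extent"],np.round(np.median(P[t["pixels"]],0)))
for zl,zh in((55,68),(84,98),(20,28)):
    z=(P[...,2]>zl)&(P[...,2]<zh)&(abs(P[...,0]-518)<50)&(abs(P[...,1]-215)<135); k,lab=cv2.connectedComponents(z.astype(np.uint8))
    for i in range(1,k):
        a=P[lab==i]
        if len(a)>30: print("top",zl,len(a),np.round((a.min(0)+a.max(0))/2,1),np.round(np.ptp(a,0),1),cv2.minAreaRect(a[:,:2].astype(np.float32)) if zl==20 else np.round(a[a[:,2]>zh-6].mean(0),1))
E
```

```text
[523.41310614  58.33969456 195.94586566] 85.66570541676126
tall_vial 0.93 [272.7, 92.2, 43.3, 47.2] [527. 131.  80.]
short_vial1 0.9 [274.0, 38.3, 36.8, 42.6] [522. 182.  49.]
short_vial1 0.6 [273.8, 1.4, 38.8, 25.6] [517. 230.  46.]
rack 0.93 [257.5, 0.0, 65.8, 153.0] [522. 166.  25.]
top 55 59 [517.9 232.6  61.8] [14.3  4.2  8.6] [517.8 231.7  63.8]
top 55 500 [522.4 186.3  62.5] [20.4 21.   9. ] [522.4 186.1  64.7]
top 84 630 [528.3 131.7  94.5] [21.1 19.9  5.6] [528.  131.8  94.8]
top 20 6266 [524.3 174.9  24. ] [ 76.1 155.8   8. ] ((523.7223510742188, 174.58062744140625), (62.748497009277344, 150.9022674560547), 5.973542213439941)
```

View pics/wrist2.png

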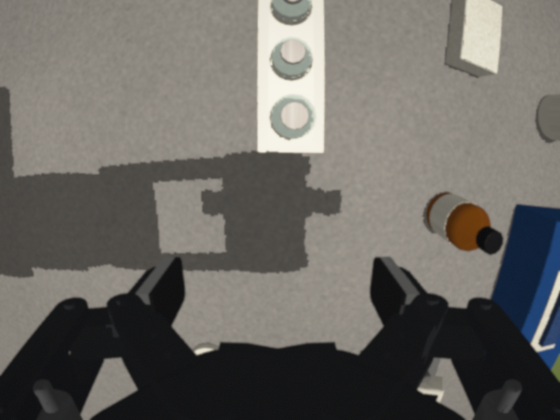

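```bash
python3 - <<'E'
from h import *
D=R.from_euler("xyz",[-90,0,-84.1],degrees=True)
print(*move([528,132,130],D))
E
```

```text
[-0.0733  0.0663  0.0117] [ 0.08 -0.06  0.01]
```

drive_tool(offset=[[-0.035,0.01,0.006],[-0.06,0.03,0.0117],[-0.0733,0.05,0.0117],[-0.0733,0.066,0.0117],[-0.0733,0.066,0.0117],[-0.0733,0.066,0.0117],[-0.0733,0.066,0.0117]], twist=[[0,0,0],[0,0,0],[0,0,0],[0,0,0],[0,0,0],[0,0,0],[0,0,0]], hand=[1,1,1,1,1,1,1])

```text
time: 7.72
position: [529.1, 132.4, 131.6]
tool_rot: [-1.57, -0.0, -1.468]
force: [0.3, -0.4, -0.1]
width: 85.0
```

```bash
python3 - <<'E'
from h import *
D=R.from_euler("xyz",[-90,0,-84.1],degrees=True)
print(*move([528,132,42],D),env.get_obs()["position"])
E
```

```text
[ 0.0003  0.0896 -0.0012] [-0.03 -0.03  0.01] [529.07825079 132.44632474 131.55219294]
```

drive_tool(offset=[[0,0.03,-0.001],[0,0.055,-0.001],[0,0.075,-0.001],[0,0.085,-0.001],[0,0.089,-0.001],[0,0.089,-0.001],[0,0.089,-0.001],[0,0.089,-0.001]], twist=[[0,0,0],[0,0,0],[0,0,0],[0,0,0],[0,0,0],[0,0,0],[0,0,0],[0,0,0]], hand=[1,1,1,1,1,1,1,1])

```text
time: 8.38
position: [528.7, 133.3, 43.2]
tool_rot: [-1.569, 0.0, -1.467]
force: [0.2, -1.1, 1.1]
width: 85.1
```

drive_tool(offset=[[0,0,0],[0,0,0],[0,0,0],[0,0,0],[0,0,0],[0,0,0],[0,0,0],[0,0,0]], twist=[[0,0,0],[0,0,0],[0,0,0],[0,0,0],[0,0,0],[0,0,0],[0,0,0],[0,0,0]], hand=[0.5,0.2,0,-0.3,-0.5,-1,-1,-1], grip_force=30)

```text
time: 9.05
position: [527.9, 133.2, 42.3]
tool_rot: [-1.57, 0.0, -1.467]
force: [-1.8, 0.1, 6.1]
width: 35.5
```

drive_tool(offset=[[0,0,0],[0,-0.004,0],[0,-0.01,0],[0,-0.018,0],[0,-0.03,0],[0,-0.05,0],[0,-0.075,0],[0,-0.1,0]], twist=[[0,0,0],[0,0,0],[0,0,0],[0,0,0],[0,0,0],[0,0,0],[0,0,0],[0,0,0]], hand=[-1,-1,-1,-1,-1,-1,-1,-1], grip_force=45)

```text
time: 9.72
position: [527.3, 133.0, 143.6]
tool_rot: [-1.571, -0.0, -1.467]
force: [0.6, -0.3, -0.9]
width: 35.1
```

drive_tool(offset=[[0,-0.03,0],[0,-0.04,0],[0,-0.04,0],[0,-0.04,0]], twist=[[0,0,0],[0,0,0],[0,0,0],[0,0,0]], hand=[-1,-1,-1,-1])

```text
time: 10.05
position: [527.7, 133.2, 182.3]
tool_rot: [-1.569, 0.0, -1.467]
force: [0.0, -0.5, -1.3]
width: 34.7
```

```bash
cat >> h.py <<'E'
N=np.array([-.3727,-.0502,.9266]);N/=np.linalg.norm(N)
W=np.array([716.4,-198.,72.7])
h=np.cross(N,[0,0,1]);h/=np.linalg.norm(h)
# tool y=-N ; tool x ~ -y world
x=h if h[1]<0 else -h
T=R.from_matrix(np.c_[x,-N,np.cross(x,-N)])
E
python3 - <<'E'
from h import *
print(T.as_euler("xyz"),x)
o=env.get_obs(); print(o["position"],o["width"],o["force"])
c=env.capture("wrist"); save(c,"wrist3")
c=env.capture("top"); P=cloud(c); save(c,"top2")
m=P[(np.hypot(P[...,0]-528,P[...,1]-133)<30)&(P[...,2]>60)]; print(len(m))
print(*move(W+N*134.3+N*50,T), W+N*184)
E
```

```text
[-1.18525242e+00  2.22044605e-16 -1.43690933e+00] [ 0.13348735 -0.99105052 -0.        ]
[527.65755424 133.16400049 182.3022791 ] 34.74521383017652 [ 0.04587599 -0.50425372 -1.3217221 ]
2127
[ 0.3508 -0.063   0.0852] [22.21 -1.71  0.35] [ 647.82364197 -207.23674047  243.19330117]
```

View pics/wrist3.png

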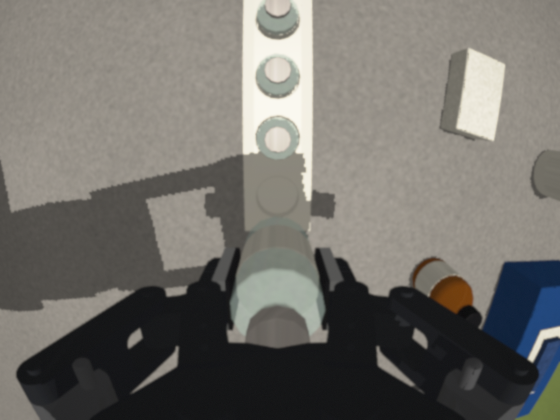

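drive_tool(offset=[[0.015,-0.005,0.004],[0.045,-0.015,0.01],[0.08,-0.025,0.02],[0.115,-0.035,0.03],[0.15,-0.045,0.04],[0.185,-0.055,0.05],[0.22,-0.063,0.06],[0.255,-0.063,0.07]], twist=[[1,0,0],[3,0,0],[6,-1,0],[9,-1,0],[12,-1,0],[15,-1.5,0.3],[18,-1.7,0.35],[20,-1.7,0.35]], hand=[-1,-1,-1,-1,-1,-1,-1,-1])

```text
time: 10.82
position: [623.6, -115.2, 244.8]
tool_rot: [-1.219, 0.0, -1.437]
force: [0.8, 1.1, -0.8]
width: 34.8
```

```bash
python3 - <<'E'
from h import *
print(env.get_obs()["position"],*move(W+N*134.3+N*50,T))
E
```

```text
[ 623.62619883 -115.18152555  244.79707859] [0.0945 0.0052 0.0105] [ 1.96 -0.02 -0.  ]
```

drive_tool(offset=[[0.03,0.001,0.003],[0.055,0.003,0.006],[0.075,0.005,0.009],[0.088,0.005,0.01],[0.0945,0.005,0.0105],[0.0945,0.005,0.0105],[0.0945,0.005,0.0105],[0.0945,0.005,0.0105]], twist=[[0.5,0,0],[1,0,0],[1.5,0,0],[1.96,0,0],[1.96,0,0],[1.96,0,0],[1.96,0,0],[1.96,0,0]], hand=[-1,-1,-1,-1,-1,-1,-1,-1])

```text
time: 11.48
position: [647.3, -204.3, 242.9]
tool_rot: [-1.189, 0.002, -1.436]
force: [-0.1, -0.3, -0.2]
width: 35.0
```

```bash
python3 - <<'E'
from h import *
print(env.get_obs()["position"],*move(W+N*134.3,T))
c=env.capture("wrist");save(c,"wrist4")
for n in("side","top"):
    c=env.capture(n); save(c,n+"4"); np.savez(n+"4.npz",**{k:np.array(v) for k,v in c.items()})
    P=cloud(c); d=P-W; a=d@N; r=d-a[...,None]*N; rr=np.linalg.norm(r,axis=-1)
    t=env.trace(c,"tall_vial")
    for q in t[:2]:
        m=q["pixels"]&(rr<40)&(a>60); print(n,q["conf"],q["extent"],m.sum(),np.percentile(a[m],[1,5,50,95]) if m.any() else "", np.round(P[m].mean(0),1) if m.any() else "")
E
```

```text
[ 647.25009853 -204.32825189  242.94341105] [0.003  0.0495 0.0004] [ 0.21 -0.01 -0.1 ]
side 0.55 [259.9, 71.6, 22.8, 36.0] 490 [150.66063567 153.49644568 194.98550007 233.76036715] [ 644.7 -191.7  253.7]
top 0.81 [372.5, 149.5, 17.9, 21.5] 213 [154.30180868 158.23895717 200.46909193 220.31405336] [ 642.4 -192.2  255.2]
```

View pics/wrist4.png

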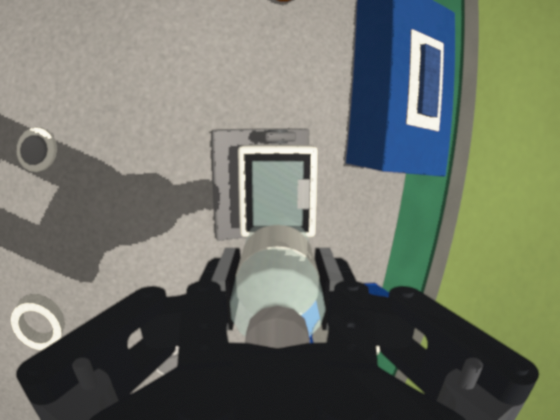

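View pics/side4.png

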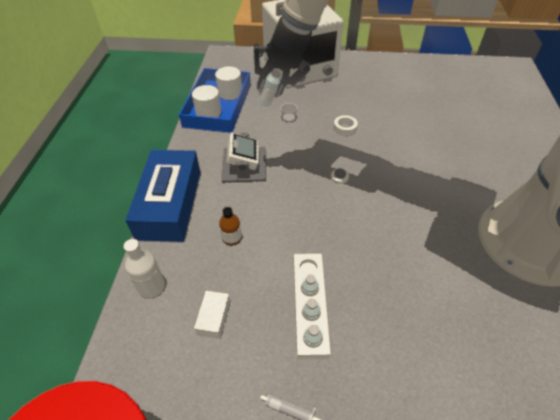

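drive_tool(offset=[[0.0005,0.008,0],[0.001,0.018,0],[0.002,0.028,0],[0.003,0.038,0],[0.003,0.045,0],[0.003,0.049,0],[0.003,0.0495,0],[0.003,0.0495,0]], twist=[[0,0,0],[0,0,0],[0,0,0],[0,0,0],[0,0,0],[0,0,0],[0,0,0],[0,0,0]], hand=[-1,-1,-1,-1,-1,-1,-1,-1])

```text
time: 12.4
position: [666.4, -205.8, 197.3]
tool_rot: [-1.188, 0.001, -1.437]
force: [-1.1, 0.2, -0.3]
width: 34.9
```

drive_tool(offset=[[0,0,0],[0,0,0],[0,0,0],[0,0,0]], twist=[[0,0,0],[0,0,0],[0,0,0],[0,0,0]], hand=[-1,-1,-1,-1])

```text
time: 12.73
position: [666.5, -205.9, 198.3]
tool_rot: [-1.187, 0.0, -1.437]
force: [0.2, -0.2, -0.7]
width: 34.9
```

```bash
python3 - <<'E'
from h import *
print(env.get_obs()["position"],*move(W+N*134.3,T))
c=env.capture("wrist"); P=fcloud(c); save(c,"wrist5")
d=P-W; a=d@N; u=d@x; v=d@np.cross(x,-N); g=c["image"].astype(float)
m=(abs(a)<8)&(abs(u)<38)&(abs(v)<24)
ce,n,k=plane(P[m]); print("plane",k,n,"dev deg",np.degrees(np.arccos(n@N)),"offset",(ce-W)@N)
m=(abs(a)<7)&(abs(u)<60)&(abs(v)<55)&(g.mean(-1)>165)
print("white u",np.percentile(u[m],[1,99]),"v",np.percentile(v[m],[1,99]))
# vial side: centre of body in tool frame from each camera
for n_ in("wrist","side","top"):
    if n_!="wrist": c=env.capture(n_); P=cloud(c); d=P-W; a=d@N; u=d@x; v=d@np.cross(x,-N); save(c,n_+"5")
    t=env.trace(c,"tall_vial")
    if t:
        m=t[0]["pixels"]&(np.hypot(u,v)<40)&(a>80)&(a<240); print(n_,t[0]["conf"],m.sum(),"a",np.percentile(a[m],[1,5,95,99]))
        for lo,hi,rad in((102,116,18),(145,162,18),(178,186,10.5)):
            s=m&(a>lo)&(a<hi)
            if s.sum()>15:
                from scipy.optimize import least_squares
                f=least_squares(lambda q:np.hypot(u[s]-q[0],v[s]-q[1])-rad,[0,0],loss="soft_l1").x; print("  slice",lo,s.sum(),np.round(f,1))
    m=(abs(a)<7)&(abs(u)<60)&(abs(v)<55)&(c["image"].mean(-1)>150); print("  head u",np.percentile(u[m],[1,99]),"v",np.percentile(v[m],[1,99]))
E
```

```text
[ 666.52989857 -205.92327006  198.29792932] [-0.0012  0.0011 -0.0005] [ 0.09 -0.02 -0.02]
plane 3687 [-0.37717045 -0.03550322  0.92546311] dev deg 0.8825705052296025 offset 0.026999486815795053
white u [-46.97007604  43.77577683] v [-38.90889242  39.16156959]
wrist 0.73 9429 a [107.01571933 120.31777704 187.82734271 188.40708864]
  slice 102 374 [3.  0.9]
  slice 145 1369 [2.8 0.9]
  slice 178 548 [2.9 1. ]
  head u [-46.80147125  42.40416032] v [-38.79350227  38.80880304]
side 0.93 411 a [101.8872968  104.40774104 185.24032663 186.31817636]
  slice 102 62 [0.6 1.4]
  slice 145 73 [0.8 1.5]
  slice 178 41 [1.1 0.3]
  head u [-51.52188372  40.37521739] v [-37.34295578  40.0088725 ]
top 0.44 190 a [101.66285934 105.35903371 170.20222506 172.10681493]
  slice 102 25 [ 3.2 -1.5]
  slice 145 40 [ 3.1 -1.4]
  head u [-47.27511497  43.56211211] v [-40.53189776  36.62698892]
```

View pics/wrist5.png

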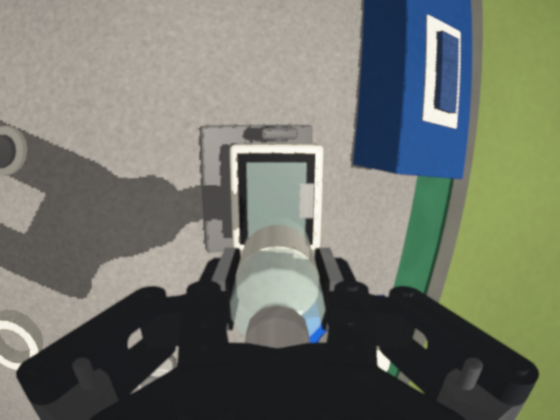

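drive_tool(offset=[[-0.001,0,0],[-0.0025,0.001,0],[-0.004,0.001,0],[-0.004,0.001,0],[-0.004,0.001,0],[-0.004,0.001,0],[-0.004,0.001,0],[-0.004,0.001,0]], twist=[[0,0,0],[0,0,0],[0,0,0],[0,0,0],[0,0,0],[0,0,0],[0,0,0],[0,0,0]], hand=[-1,-1,-1,-1,-1,-1,-1,-1])

```text
time: 13.7
position: [666.3, -201.9, 196.8]
tool_rot: [-1.187, 0.001, -1.437]
force: [0.0, -0.2, -1.5]
width: 35.1
```

```bash
python3 - <<'E'
from h import *
o=env.get_obs(); d=o["position"]-W; print(o["time"],d@N,d@x,np.abs(o["qd"]).max(),o["width"],o["force"],o["tool_rot"])
print(move(W,T)[1]); env.close_job()
E
```

```text
13.7 133.91544824416272 -2.8753346550879715 0.0011551556822202433 35.061004229187056 [ 0.03650254 -0.2146332  -1.52435276] [-1.18748777e+00  8.56314051e-04 -1.43713876e+00]
[ 0.13 -0.03 -0.04]
the job is handed in; nothing more can be done
```

The job is handed in at 13.7 s. The start button was pressed first, and the tall vial is held still in front of the reader window.

- **Button:** I pressed it with the closed fingertips until it stopped. The force rose to 24 N with almost no further travel, well above the 5 N needed. I took that as fully down; I did not see the joint reading itself.
- **Vial:** I gripped it across the rack row, lifted it straight out and carried it clear of everything. It is held at 45 N. In the side view after the lift, the three short vials and the loose things that show were still standing. The reader was not touched.
- **Final pose:** By the arm's readings and the measured vial, the base is about 100 mm from the glass. The vial axis is within 0.2° of my estimate of the window normal.

**Where the checks disagreed:**
- **Sideways centring:** the cameras differed by a few millimetres. The vial looked about 2–3 mm off in the wrist view, about 5 mm in the top view and about 6 mm in the side view. I shifted it 4 mm as a compromise and took no further picture after that.
- **Window normal:** my two close-up estimates differ by 0.9°. I kept the first, which also fits the edges of the head.

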